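Lock the microscope objective case

TASK

Lock up the white objective case: slide its steel bar fully home over the brass lock, then put the larger of the two loose steel U-shackles down through the bar's two slots into the lock and press it, gently and without ramming it, until the hidden pawl clicks and it stays down. The lock sits loosely in its cradle, so feel for its holes. Leave the shackle locked in, the bar home, and the smaller spare shackle and the other things on the bench where they are.

Things in the scene. Friction and masses are not known exactly. Their poses are not given: they have to be found in the camera images.
- case: Fixed white steel case, 180 (x) by 300 (y) by 50 mm high, origin at the centre of its underside on the bench, z up. A dark cradle in the middle of its lid carries the brass lock, which can slide in it up to 10 mm either way along the case's y (friction 2 N, stays where it is); how far is not reported. More than 40 N between shackle and case damages the lock.
- lock_seat (a point): Centre of the cradle (not moved by the lock's play) at the height of the lock's flat top, 94 mm above the bench; axes as the case. Lock: 34 (x) by 90 (y) by 44 mm high, with two square bores 13.6 mm wide at y = +22 and -22 mm from the lock's own centre, 30 mm deep.
- bore_floor (a point): Point 30 mm below lock_seat, level with the bores' solid floor. In the -y bore a leg meets a sprung pawl 12 mm down (a few N) and a sprung plunger over the last 8 mm; about 12 N (at most 18) near the click, 28 mm down, then 2 mm to the floor. Released after the click, the shackle rises those 2 mm and is held; released before it, it is pushed up.
- bar (a joint): How far the flat steel bar has been slid along the case's -y over the lock, m: starts below 0.02; 0.060 is home, against its stop; 3 N of friction. Bar 30 mm wide, 5 mm thick, upper face 99.5 mm above the bench. At home its two slots (15 mm in x, 34 mm in y, centred 22 mm either side of lock_seat) lie over the bores.
- bar_knob (a point): Point on the axis of the bar's upright black knob (16 mm diameter, standing 39 mm above the bar's upper face), 14 mm below its top, 124.5 mm above the bench. Axes as those of the case. At home it lies 78 mm from lock_seat along the case's +y. The cradle stands at most 5 mm above the bar.
- shackle_mid (a point): Centre, half-way up, of the larger loose U-shackle: legs 12 mm round, 44 mm apart along its y, 68 mm high, upright, legs down. Flat-sided crown 12 mm thick (x), 36 mm long (y), 16 mm tall, its centre 26 mm above; leg ends 34 mm below, tapering to 10 mm over 3 mm. Either way round fits. 0.12 kg. Stands in a 20 mm deep trough of a black stand 50 by 90 by 26 mm. Locked, it is 100 mm above the bench.
- spare_mid (a point): Point 34 mm above the leg ends of the spare U-shackle, smaller: legs 30 mm apart along its y, 54 mm high. It stands in the other stand and is to be left alone.
- oil: Amber oil bottle, 32 mm diameter, 75 mm tall, bystander; origin at its underside.
- objective: Steel microscope objective, 26 mm diameter, 48 mm tall, bystander; origin at its underside.
- cap: Black lens cap, 32 mm diameter, 12 mm high, lying on the case's lid, bystander; origin at its underside.
- dish: Glass dish, 90 mm diameter, 16 mm high, bystander; origin at its underside.
- slidebox: Blue slide box 100 by 170 by 35 mm, bystander; origin at its underside.
- beaker: Glass beaker, 60 mm diameter, 70 mm tall, bystander; origin at its underside.
- tissues: Cardboard tissue box 80 by 110 by 60 mm, bystander; origin at its underside.

How it is judged:
By the outcome, as a careful person would: the job done as asked, in the order asked, and still so for the second after the job is handed in, with the robot touching nothing.
It also fails if it takes over 72 s, if anything falls off the work surface, if the arm or the gripper's body presses on something with over 40 N, if the wrist force passes 120 N, or if a joint passes its speed limit or range.

ROBOT

A 6-joint arm with a two-finger parallel gripper is mounted at the origin on the work surface. World frame = base frame: x ahead of the robot, y to its left, z up, the work surface at z = 0. Lengths are in m, angles in rad, forces in N, time in s.
With the tool pointing down it reaches from about 0.375 to 0.9 m from the base axis. Payload 3.1 kg.
Tool frame: the origin (TCP) lies between the finger pads; the fingertips stand 22 mm ahead of it and the grasp point (between the pads) lies 3 mm ahead of it (tcp_to_tips is the distance from the TCP to the fingertips, in m); z points along the fingers, y is the line along which they close (so a half turn about z gives the same grasp; the last joint's range is limited). The gripper opens to 85 mm and grips with 20 to 120 N. Pads are 22 mm wide; open, the fingers measure 114 mm over their backs; the gripper's body (76 mm by 85 mm) begins 54 mm behind the grasp point. The pads swing forward as they close: fully open they stand 13 mm farther back than shut.
Start: joints at [-1.51, 0.527, 1.433, -0, 1.181, -0.178], TCP at [0.148, -0.607, 0.253] pointing down, gripper open.
Joint ranges: [-3.08, 3.08], [-0.75, 2.2], [0.22, 2.44], [-1.43, 4.57], [0, 2.65], [-2.85, 2.85]. Speed limits (rad/s): [2.79, 2.79, 3.14, 3.14, 3.14, 3.14].

INTERFACE

Orientations are given as a unit quaternion [w, x, y, z].
In Python, from plant import sense, get_image, camera_info, job_done, tcp_to_tips gives the robot as it stands.
- The arm moves only by the tool carry_out, never from a script. Its argument "commands" is text: rows parted by semicolons, each of 7 numbers parted by spaces: the finger opening in cm, from 0 to 8.54, then the shift along the tool's x, y, z in cm, then the turn, a rotation vector about the tool's x, y, z in degrees. In form: grip tx ty tz rx ry rz; .... A call has 1 to 20 rows; each row shifts and turns the commanded pose from where the row before left it, along the tool's axes as they then stand; what a row does not reach is not made up. A row lasts 1/10 s, in which the tool goes at most 50 mm and 8.59 degrees, less where a joint would pass 70% of its speed; a pose out of reach is approached as far as the arm can. A call with a gripper value outside its range is refused whole. The fingers move at their own pace and stop on an object; "newtons" is the grip in N (left out, the last holds). Time passes only in rows, so rows that do not move let the fingers close. It gives the time, the measured TCP pose, the force, the opening and the grip force at its end, in the units of the state.
- sense(): the state, without advancing time (a new reading comes with each control period).
- get_image(name): name is "side" or "top" or "wrist"; returns (picture, depth): 400x640x3 uint8, red, green, blue; 400x640 float32, m along the optical axis (not along the pixel's ray), 0 where there is no reading.
- camera_info(name): a dict with "mtx" (3x3 intrinsics, pixels), "R" (3x3) and "t" (3): a world point X has camera coordinates R X + t. Camera axes: x right, y down, z forward; pixel columns grow to the right and rows downward; lengths in m; the calibration is good to about 2 mm. A picture is of the moment at which its call begins: read the wrist's pose just before it. camera_info takes no time and is no camera call; for the wrist camera it gives the pose at the moment of the call.
- job_done(): hands the job in; it is judged then, once.
The state is a dict: "t": time; "joint_positions": joint angles; "joint_velocities": joint speeds; "joint_efforts": joint torques, N m; "position": TCP position; "tool_rot": TCP orientation; "force": force on the tool from outside, world axes, zero at the start; "ft_torque": the same for the moment, N m; "grip_width": opening from 0.0 (shut) to 1.0 (fully open); "gripper_force": force on a finger pad.
Only numpy, scipy, OpenCV 4.12 (cv2) and the standard library are available. Lean on these libraries where they do the work, as an engineer would, in place of code of your own. Each camera call takes 0.05 s, during which the arm holds its last target. There are 200 camera calls.

## Working session

There is one attempt and no reset: what is moved stays moved. The work goes in short steps, Python scripts to look and compute and a tool call to move; the robot and the scene stay as the last step left them, time stands still between calls to the robot, and variables do not carry over. Pictures are saved under pics/ and viewed, at most 10 in all, crops included, and the job is handed in when it is done.

Besides the shell and the picture viewer there is one more tool, called as name(argument=value, ...) on one line, values as JSON. carry_out: Moves the arm, as the interface text tells. Its arguments: {"type":"object","properties":{"commands":{"type":"string"},"newtons":{"type":"number"}},"required":["commands"]}

```bash
mkdir -p pics; ls; cat > h.py <<'E'
import numpy as np, cv2
from plant import sense, get_image, camera_info, job_done, tcp_to_tips
def shot(name, fn=None):
    ci=camera_info(name); p,d=get_image(name)
    if fn: cv2.imwrite('pics/'+fn, p[:,:,::-1])
    return p,d,ci
def cloud(d,ci):
    K=np.array(ci['mtx']);R=np.array(ci['R']);t=np.array(ci['t'])
    v,u=np.mgrid[:d.shape[0],:d.shape[1]]
    c=np.stack([(u-K[0,2])/K[0,0]*d,(v-K[1,2])/K[1,1]*d,d],-1)
    X=(c-t)@R
    X[d==0]=np.nan
    return X
E
python3 - <<'E'
from h import *
for n in ['top','side']:
    p,d,ci=shot(n,n+'1.png'); np.savez('pics/'+n+'1.npz',p=p,d=d,X=cloud(d,ci))
    print(n,ci)
s=sense();print(s)
E
```

```text
pics
top {'mtx': array([[446.61817207,   0.        , 319.92563747],
       [  0.        , 446.61817207, 198.34361979],
       [  0.        ,   0.        ,   1.        ]]), 'R': array([[-0.01910355, -0.99978695,  0.00781736],
       [-0.98562187,  0.01751885, -0.16805538],
       [ 0.16788263, -0.01091542, -0.98574656]]), 't': array([0.10303804, 0.62299465, 1.20209853])}
side {'mtx': array([[420.67359069,   0.        , 324.01487538],
       [  0.        , 420.67359069, 200.84441797],
       [  0.        ,   0.        ,   1.        ]]), 'R': array([[-0.79176304, -0.61075924,  0.00918883],
       [-0.47822992,  0.61045849, -0.63137673],
       [ 0.38000977, -0.50429513, -0.77542181]]), 't': array([0.55922535, 0.30674346, 0.90064437])}
{'t': 0.1, 'joint_positions': array([-1.50947722e+00,  5.28371778e-01,  1.43377369e+00, -1.71534580e-05,
        1.18137650e+00, -1.78482707e-01]), 'joint_velocities': array([-0.00077365, -0.00349261, -0.00275557,  0.00206707,  0.00074388,
       -0.00024054]), 'joint_efforts': array([ 4.99304986e-05, -4.43305564e+01, -1.78587180e+01, -1.61233438e-04,
        3.90405432e-03,  5.58489234e-06]), 'position': array([ 0.14844162, -0.60650426,  0.25243245]), 'tool_rot': array([-9.63466661e-04,  9.92819641e-01,  1.19617012e-01,  4.85611961e-05]), 'force': array([-0.21298746,  0.44752597,  0.11408186]), 'ft_torque': array([-0.02787305,  0.03564014, -0.06660008]), 'gripper_force': 0.0, 'grip_width': 0.9994507247819097}
```

View pics/top1.png

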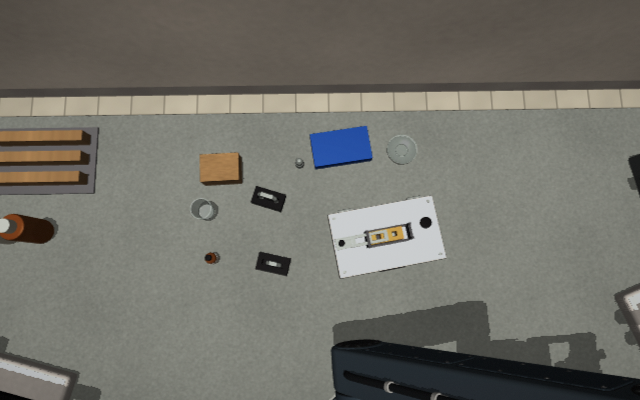

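View pics/side1.png

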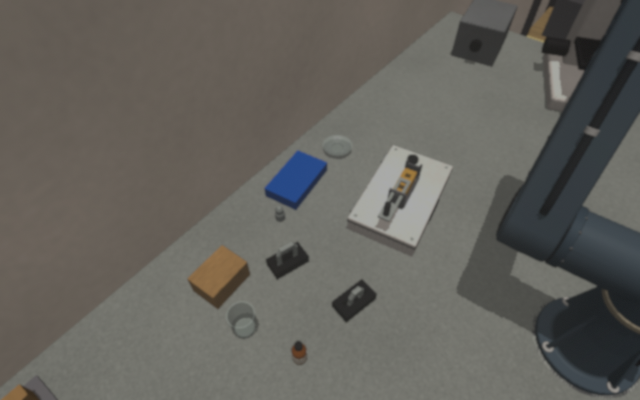

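The top view shows the case with its knob at (341,243) and the lock at about (388,236). The shackle stands are at (268,197) and (273,263), and the first looks like the larger one. Next I measure them.

```bash
python3 - <<'E'
from h import *
z=np.load('pics/top1.npz');p=z['p'].astype(int);X=z['X']
def rect(m,name):
    P=X[m][:,:2].astype(np.float32); r=cv2.minAreaRect(P*1000)
    print(name,m.sum(),np.round(r[0],1),np.round(r[1],1),round(r[2],2),'med z',np.round(np.nanmedian(X[m][:,2]),4),np.round(np.nanpercentile(X[m][:,2],[2,98]),4))
V,U=np.mgrid[:400,:640]
def box(u0,u1,v0,v1): return (U>=u0)&(U<u1)&(V>=v0)&(V<v1)
Z=X[...,2]
rect(box(320,455,190,285)&(Z>0.04)&(Z<0.06),'case')
rect(box(320,455,190,285)&(Z>0.110),'knob')
rect(box(360,420,210,260)&(Z>0.085)&(Z<0.105),'lock')
for b,n in (((245,295,180,218),'A'),((250,297,245,280),'B')):
    rect(box(*b)&(Z>0.015)&(Z<0.032),n+' stand'); 
    m=box(*b)&(Z>0.04); rect(m,n+' shackle'); print(np.nanmax(Z[m]))
# cap
z2=np.load('pics/side1.npz');p2=z2['p'];X2=z2['X'];X=X2;Z=X[...,2];
rect(box(345,460,140,250)&(Z>0.04)&(Z<0.06),'case side')
rect(box(345,460,140,250)&(Z>0.110),'knob side')
for b,n in (((265,310,238,278),'A'),((330,378,280,322),'B')):
    rect(box(*b)&(Z>0.015)&(Z<0.032),n+' stand'); 
    m=box(*b)&(Z>0.04); rect(m,n+' shackle'); print(np.nanmax(Z[m]))
E
```

```text
case 5884 [519.  -89.7] [186.3 301.1] 9.4 med z 0.0497 [0.0442 0.0557]
knob 32 [493.9  40.7] [12.8 13.8] 42.97 med z 0.1375 [0.1185 0.1421]
lock 534 [515.7 -81. ] [ 44.2 143.5] 9.24 med z 0.0957 [0.0865 0.104 ]
A stand 430 [633.  242.3] [91.4 50.3] 71.99 med z 0.0258 [0.0171 0.0306]
A shackle 97 [632.5 241.9] [56.1 12.6] 73.24 med z 0.0717 [0.0445 0.0774]
0.08084395549107097
B stand 470 [447.  229.2] [90.2 49.8] 76.84 med z 0.0257 [0.0199 0.0306]
B shackle 59 [446.3 225.6] [37.9 11.6] 77.75 med z 0.0553 [0.042  0.0623]
0.06254891951114513
case side 5004 [519.3 -93.1] [185.6 303.3] 9.67 med z 0.0502 [0.0444 0.0539]
knob side 78 [493.9  37.8] [15.1 16.2] 35.06 med z 0.1311 [0.1108 0.1404]
A stand 588 [632.3 238.6] [90.5 52.9] 72.1 med z 0.0259 [0.016  0.0298]
A shackle 185 [631.7 238.7] [55.5 13.9] 70.65 med z 0.0684 [0.0446 0.0768]
0.07866098801586667
B stand 748 [446.6 225.6] [91.7 51.5] 76.52 med z 0.0261 [0.0166 0.0293]
B shackle 110 [445.9 223.5] [39.4 13.1] 79.28 med z 0.0552 [0.0415 0.0602]
0.06071901467870545
```

```bash
cat >> h.py <<'E'
from scipy.spatial.transform import Rotation as Ro
def tool():
    s=sense(); q=s['tool_rot']; R=Ro.from_quat([q[1],q[2],q[3],q[0]]).as_matrix()
    return s,np.array(s['position']),R
def goto(P,psi):
    """grasp: print shift (cm, in tool axes after turning) and turn to TCP P, tool-x at world angle psi, pointing down"""
    s,p,R=tool(); c,s_=np.cos(np.radians(psi)),np.sin(np.radians(psi))
    T=np.array([[c,s_,0],[s_,-c,0],[0,0,-1.]])
    print('turn tool deg',np.round(np.degrees(Ro.from_matrix(R.T@T).as_rotvec()),2),'shift after turn cm',np.round(T.T@(np.array(P)-p)*100,2),'shift now axes',np.round(R.T@(np.array(P)-p)*100,2))
E
python3 - <<'E'
from h import *
ci=camera_info('wrist');s,p,R=tool()
C=-np.array(ci['R']).T@ci['t']
print(ci['mtx'],'cam in tool',R.T@(C-p),'optical axis',R.T@np.array(ci['R'])[2],'img right',R.T@np.array(ci['R'])[0], tcp_to_tips)
print(np.degrees(np.arctan2(R[1,0],R[0,0])))
goto([.494,.0395,.30],99.5)
E
```

```text
[[304.10399116   0.         318.29765952]
 [  0.         304.10399116 198.0854382 ]
 [  0.           0.           1.        ]] cam in tool [ 0.07418915 -0.00074283 -0.12057388] optical axis [-0.28820164  0.0015306   0.95756852] img right [ 4.04135013e-04  9.99998828e-01 -1.47678835e-03] 0.022
13.739988137660887
turn tool deg [-7.000e-02 -1.000e-01 -8.576e+01] shift after turn cm [58.01 44.74 -4.76] shift now axes [ 48.91 -54.55  -4.64]
```

carry_out(commands="8 0 0 0 0 0 -8.58;8 0 0 0 0 0 -8.58;8 0 0 0 0 0 -8.58;8 0 0 0 0 0 -8.58;8 0 0 0 0 0 -8.58;8 0 0 0 0 0 -8.58;8 0 0 0 0 0 -8.58;8 0 0 0 0 0 -8.58;8 0 0 0 0 0 -8.58;8 0 0 0 0 0 -8.58")

```text
t: 1.1
position: [0.1485, -0.6067, 0.2527]
tool_rot: [-0.0, 0.644, 0.765, 0.0]
force: [0.4, 0.5, 0.0]
grip_width: 0.94
gripper_force: 0.0
```

carry_out(commands="8 3 2.5 0 0 0 0;8 3 2.5 0 0 0 0;8 3 2.5 0 0 0 0;8 3 2.5 0 0 0 0;8 3 2.5 0 0 0 0;8 3 2.5 0 0 0 0;8 3 2.5 0 0 0 0;8 3 2.5 0 0 0 0;8 3 2.5 0 0 0 0;8 3 2.5 0 0 0 0;8 3 2.5 0 0 0 0;8 3 2.5 0 0 0 0;8 3 2.5 0 0 0 0;8 3 2.5 0 0 0 0;8 3 2.5 0 0 0 0;8 3 2.5 0 0 0 0;8 3 2.5 0 0 0 0;8 0 0 0 0 0 0;8 0 0 0 0 0 0")

```text
t: 3.0
position: [0.4828, -0.033, 0.2529]
tool_rot: [-0.0, 0.645, 0.764, -0.0]
force: [-0.6, 0.1, 0.5]
grip_width: 0.937
gripper_force: 0.0
```

```bash
python3 - <<'E'
from h import *
s,p,R=tool();print(s['t'],p,np.degrees(np.arctan2(R[1,0],R[0,0])))
P,d,ci=shot('wrist','w1.png'); X=cloud(d,ci); np.savez('pics/w1.npz',p=P,d=d,X=X)
Z=X[...,2]
def rect(m,name):
    r=cv2.minAreaRect(X[m][:,:2].astype(np.float32)*1000)
    print(name,m.sum(),np.round(r[0],1),np.round(r[1],1),round(r[2],2),np.round(np.nanpercentile(Z[m],[2,50,98]),4))
near=(np.hypot(X[...,0]-.494,X[...,1]-.0395)<.04)
rect(near&(Z>.115)&(Z<.137),'knob side'); rect(near&(Z>.1365)&(Z<.145),'knob top')
rect((Z>.045)&(Z<.055)&(np.hypot(X[...,0]-.519,X[...,1]+.09)<.19),'lid')
goto([.494,.0395,.25],99.5)
E
```

```text
3.0 [ 0.48283018 -0.03295942  0.25293623] 99.68841440874664
knob side 44 [493.6  40.3] [15.4 11.7] 47.76 [0.1168 0.1299 0.137 ]
knob top 349 [495.   39.2] [14.9 14.8] 55.72 [0.137  0.1383 0.14  ]
lid 29735 [517.7 -91.9] [180.4 300.1] 9.75 [0.0486 0.0503 0.0518]
turn tool deg [-0.07 -0.    0.09] shift after turn cm [7.03 2.34 0.3 ] shift now axes [7.03 2.35 0.29]
```

View pics/w1.png

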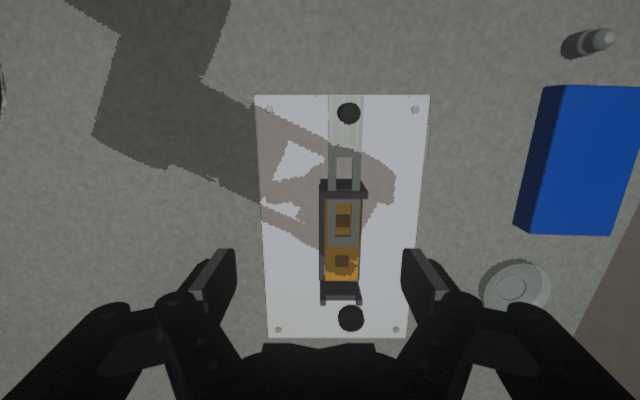

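carry_out(commands="5 2.3 0.8 0 0 0 0;5 2.3 0.8 0 0 0 0;5 2.35 0.8 2 0 0 0;5 0 0 3 0 0 0;5 0 0 3 0 0 0;5 0 0 2.4 0 0 0;5 0 0 2 0 0 0;5 0 0 0 0 0 0;0.5 0 0 0 0 0 0;0.5 0 0 0 0 0 0;0.5 0 0 0 0 0 0;0.5 0 0 0 0 0 0;0.5 0 0 0 0 0 0;0.5 0 0 0 0 0 0;0.5 0 0 0 0 0 0;0.5 0 0 0 0 0 0", newtons=30)

```text
t: 4.65
position: [0.4945, 0.0383, 0.1305]
tool_rot: [0.0, 0.646, 0.764, -0.001]
force: [-4.4, -3.0, 6.7]
grip_width: 0.176
gripper_force: 29.6
```

carry_out(commands="0.5 -0.4 0 0 0 0 0;0.5 -0.5 0 0 0 0 0;0.5 -0.5 0 0 0 0 0;0.5 -0.5 0 0 0 0 0;0.5 -0.5 0 0 0 0 0;0.5 -0.5 0 0 0 0 0;0.5 -0.5 0 0 0 0 0;0.5 -0.5 0 0 0 0 0;0.5 -0.5 0 0 0 0 0;0.5 -0.5 0 0 0 0 0;0.5 -0.2 0 0 0 0 0;0.5 0 0 0 0 0 0")

```text
t: 5.85
position: [0.5029, -0.011, 0.1305]
tool_rot: [-0.001, 0.646, 0.763, 0.0]
force: [-3.5, 0.9, 6.9]
grip_width: 0.174
gripper_force: 29.7
```

carry_out(commands="0.5 -0.1 0 0 0 0 0;0.5 -0.1 0 0 0 0 0;0.5 -0.1 0 0 0 0 0;0.5 0 0 0 0 0 0;0.5 0 0 0 0 0 0")

```text
t: 6.35
position: [0.5033, -0.0136, 0.1305]
tool_rot: [-0.001, 0.646, 0.763, 0.0]
force: [-3.2, 1.9, 6.8]
grip_width: 0.178
gripper_force: 29.6
```

carry_out(commands="0.5 -0.1 0 0 0 0 0;0.5 -0.1 0 0 0 0 0;0.5 -0.05 0 0 0 0 0;0.5 -0.05 0 0 0 0 0;0.5 0 0 0 0 0 0")

```text
t: 6.85
position: [0.5037, -0.016, 0.1305]
tool_rot: [-0.001, 0.646, 0.763, 0.0]
force: [-3.5, 4.2, 8.2]
grip_width: 0.177
gripper_force: 29.7
```

carry_out(commands="0.5 -0.1 0 0 0 0 0;0.5 -0.05 0 0 0 0 0;0.5 0 0 0 0 0 0")

```text
t: 7.15
position: [0.5037, -0.0161, 0.1305]
tool_rot: [-0.002, 0.646, 0.763, 0.001]
force: [-3.4, 9.3, 8.6]
grip_width: 0.177
gripper_force: 29.8
```

carry_out(commands="5 0 0 0 0 0 0;5 0 0 0 0 0 0;5 0 0 0 0 0 0;5 0 0 0 0 0 0;5 0 0 -3 0 0 0;5 0 0 -3 0 0 0;5 0 0 -3 0 0 0;5 -3 0 -1 0 0 0;8 -3 0 0 0 0 0;8 -1.8 0 0 0 0 0;8 0 0 0 0 0 0;8 0 0 0 0 0 0")

```text
t: 8.35
position: [0.5174, -0.0958, 0.229]
tool_rot: [-0.001, 0.646, 0.763, 0.0]
force: [-0.1, -0.7, -0.2]
grip_width: 0.937
gripper_force: 0.0
```

```bash
python3 - <<'E'
from h import *
s,p,R=tool();print(s['t'],p,np.degrees(np.arctan2(R[1,0],R[0,0])),s['force'])
P,d,ci=shot('wrist','w2.png'); X=cloud(d,ci); np.savez('pics/w2.npz',p=P,d=d,X=X)
cv2.imwrite('pics/w2c.png',cv2.resize(P[40:360,220:420,::-1],None,fx=1.8,fy=1.8,interpolation=cv2.INTER_CUBIC))
Z=X[...,2]
def rect(m,name):
    r=cv2.minAreaRect(X[m][:,:2].astype(np.float32)*1000)
    print(name,m.sum(),np.round(r[0],1),np.round(r[1],1),round(r[2],2),np.round(np.nanpercentile(Z[m],[2,50,98]),4))
near=(np.hypot(X[...,0]-.5037,X[...,1]+.0161)<.03)
rect(near&(Z>.1365)&(Z<.145),'knob top')
rect((Z>.045)&(Z<.055)&(np.hypot(X[...,0]-.519,X[...,1]+.09)<.19),'lid')
E
```

```text
8.35 [ 0.51743814 -0.09575175  0.22900123] 99.46424297358698 [-0.10550295 -0.72517943 -0.20025728]
knob top 446 [504.4 -14.6] [15.2 15. ] 53.25 [0.1368 0.1383 0.1398]
lid 43765 [517.6 -91.5] [180.7 300.5] 9.66 [0.0485 0.0502 0.0517]
```

View pics/w2c.png

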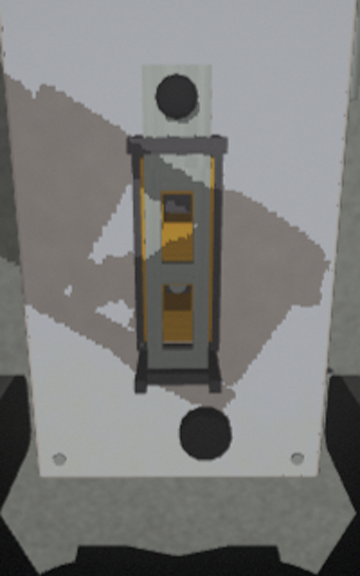

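The bar is home and both slots are over the brass. The bores are dark patches at crop (177,207) and about (177,310). Next I use depth to locate them.

```bash
python3 - <<'E'
from h import *
z=np.load('pics/w2.npz');X=z['X'];p=z['p'];Z=X[...,2]
a=np.radians(9.66);ex=np.array([np.cos(a),np.sin(a)]);ey=np.array([-np.sin(a),np.cos(a)])
c=np.array([.5176,-.0915]);L=(X[...,:2]-c)*1000;cx=L@ex;cy=L@ey
u=int(220+177/1.8)
for v in range(40+180//18*10,40+360//18*10+2,2):
    print(v,np.round(cx[v,u],1),np.round(cy[v,u],1),np.round(Z[v,u]*1000,1),p[v,u])
from plant import camera_info
s=sense();ci=camera_info('wrist');print((-np.array(ci['R']).T@ci['t']-np.r_[c,0])[:2]@np.c_[ex,ey], (-np.array(ci['R']).T@ci['t'])[2])
E
```

```text
140 -0.3 43.9 100.3 [92 95 92]
142 -0.3 42.2 99.6 [94 96 94]
144 -0.3 40.6 99.7 [90 93 90]
146 -0.3 39.0 100.5 [107  87  56]
148 -0.4 32.8 64.7 [65 59 54]
150 -0.4 30.9 64.3 [55 53 54]
152 -0.4 29.0 64.4 [54 53 54]
154 -0.4 27.0 63.5 [67 65 67]
156 -0.4 25.1 63.6 [78 76 78]
158 -0.4 23.2 63.7 [73 65 56]
160 -0.4 22.8 72.6 [69 54 34]
162 -0.4 23.2 85.1 [68 53 33]
164 -0.4 23.3 95.4 [153 116  47]
166 -0.4 21.6 95.2 [166 126  49]
168 -0.4 19.9 95.3 [167 130  53]
170 -0.4 17.8 93.8 [168 130  51]
172 -0.4 16.1 93.9 [157 124  48]
174 -0.4 14.1 92.8 [107  81  40]
176 -0.4 12.6 93.6 [109  82  38]
178 -0.4 11.0 94.5 [108  82  37]
180 -0.4 8.9 93.1 [108  81  38]
182 -0.4 7.6 95.2 [107  81  38]
184 -0.4 5.4 93.2 [100  77  41]
186 -0.4 4.6 97.3 [71 72 70]
188 -0.4 3.5 99.7 [89 92 88]
190 -0.4 1.9 100.4 [88 89 87]
192 -0.4 -0.2 99.3 [87 89 86]
194 -0.4 -1.6 100.5 [89 91 88]
196 -0.4 -3.7 99.2 [86 89 86]
198 -0.5 -7.2 93.7 [94 87 73]
200 -0.5 -15.6 72.3 [88 90 87]
202 -0.5 -17.5 72.8 [79 78 71]
204 -0.5 -21.0 68.0 [67 51 33]
206 -0.5 -20.5 75.8 [66 52 32]
208 -0.5 -20.7 81.1 [64 51 30]
210 -0.5 -20.6 87.2 [67 51 32]
212 -0.5 -20.5 92.8 [80 61 33]
214 -0.5 -22.0 94.0 [104  78  36]
216 -0.5 -24.1 93.4 [105  80  38]
218 -0.5 -25.4 95.1 [107  80  39]
220 -0.5 -27.1 95.8 [106  80  37]
222 -0.5 -28.9 95.9 [104  79  35]
224 -0.5 -31.4 94.4 [108  81  39]
226 -0.6 -34.0 92.8 [106  80  38]
228 -0.6 -35.6 93.7 [109  81  38]
230 -0.7 -55.6 50.6 [94 85 75]
232 -0.7 -56.0 55.2 [49 48 48]
234 -0.6 -39.4 98.4 [73 75 74]
236 -0.6 -41.6 97.9 [87 89 85]
238 -0.6 -42.8 99.4 [86 89 86]
240 -0.6 -44.8 99.4 [86 88 86]
[5.63398348e-05 7.05060503e-02] 0.3496036078511836
```

```bash
python3 - <<'E'
from h import *
goto([.632,.240,.20],72.1)
E
```

```text
turn tool deg [-0.08 -0.05 27.42] shift after turn cm [35.42  0.62  2.89] shift now axes [31.15 16.87  2.91]
```

carry_out(commands="5 0 0 -1 0 0 6.85;5 0 0 0 0 0 6.85;5 0 0 0 0 0 6.85;5 0 0 0 0 0 6.85;5 3.5 0.06 0 0 0 0;5 3.5 0.06 0 0 0 0;5 3.5 0.06 0 0 0 0;5 3.5 0.06 0 0 0 0;5 3.5 0.06 0 0 0 0;5 3.5 0.06 0 0 0 0;5 3.5 0.06 0 0 0 0;5 3.5 0.06 1 0 0 0;5 3.5 0.06 1 0 0 0;5 3.9 0.06 2 0 0 0;5 0 0 0 0 0 0;5 0 0 0 0 0 0")

```text
t: 10.0
position: [0.6305, 0.2409, 0.1979]
tool_rot: [-0.001, 0.807, 0.59, -0.002]
force: [-0.3, -0.3, -0.2]
grip_width: 0.581
gripper_force: 0.0
```

```bash
python3 - <<'E'
from h import *
s,p,R=tool();print(s['t'],p,np.degrees(np.arctan2(R[1,0],R[0,0])))
P,d,ci=shot('wrist','w3.png'); X=cloud(d,ci); np.savez('pics/w3.npz',p=P,d=d,X=X)
Z=X[...,2]
def rect(m,name):
    r=cv2.minAreaRect(X[m][:,:2].astype(np.float32)*1000)
    print(name,m.sum(),np.round(r[0],1),np.round(r[1],1),round(r[2],2),np.round(np.nanpercentile(Z[m],[2,50,98]),4))
n=np.hypot(X[...,0]-.632,X[...,1]-.24)<.06
rect(n&(Z>.022)&(Z<.030),'stand')
rect(n&(Z>.070)&(Z<.080),'crown top')
rect(n&(Z>.045)&(Z<.080),'shackle')
E
```

```text
10.0 [0.6304555  0.24091533 0.19794514] 72.3283355818658
stand 3524 [633.5 240.4] [90.8 50.1] 72.15 [0.0247 0.0262 0.0276]
crown top 595 [633.8 240.9] [40.1 11.7] 72.19 [0.0707 0.0739 0.0753]
shackle 830 [633.6 240.3] [55.7 11.9] 72.24 [0.0526 0.0734 0.0753]
```

View pics/w3.png

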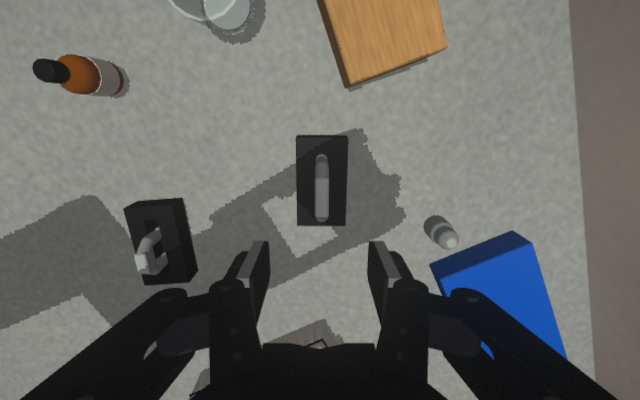

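carry_out(commands="5 0.04 0.22 2 0 0 0.1;5 0 0 3 0 0 0;5 0 0 3 0 0 0;5 0 0 2 0 0 0;5 0 0 1.6 0 0 0;5 0 0 1 0 0 0;5 0 0 0 0 0 0;0 0 0 0 0 0 0;0 0 0 0 0 0 0;0 0 0 0 0 0 0;0 0 0 0 0 0 0;0 0 0 0 0 0 0;0 0 0 0 0 0 0;0 0 0 0 0 0 0;0 0 0 0 0 0 0", newtons=70)

```text
t: 11.55
position: [0.6348, 0.2393, 0.0748]
tool_rot: [0.0, 0.809, 0.588, 0.001]
force: [-1.0, 0.0, 6.1]
grip_width: 0.125
gripper_force: 69.3
```

carry_out(commands="0 0 0 -1 0 0 0;0 0 0 -2 0 0 0;0 0 0 -3 0 0 0;0 0 0 -4 0 0 0;0 0 0 -3 0 0 0;0 0 0 0 0 0 0;0 0 0 0 0 0 0")

```text
t: 12.25
position: [0.6344, 0.239, 0.204]
tool_rot: [0.0, 0.809, 0.588, 0.001]
force: [-0.5, -0.3, -0.9]
grip_width: 0.121
gripper_force: 68.4
```

```bash
python3 - <<'E'
from h import *
s,p,R=tool();print(s['t'],p,np.degrees(np.arctan2(R[1,0],R[0,0])),R[:,2])
P,d,ci=shot('wrist','w4.png'); X=cloud(d,ci)
T=(X-p)@R*1000   # tool coords, mm
m=(np.abs(T[...,1])<20)&(np.abs(T[...,0])<45)&(T[...,2]>0)&(T[...,2]<75)
v,u=np.where(m);print(u.min(),u.max(),v.min(),v.max())
np.savez('pics/w4.npz',p=P,X=X,T=T)
h=T[...,2]
for lo,hi in ((5,15),(15,25),(25,35),(35,45),(45,55),(55,65),(65,75)):
    q=m&(h>lo)&(h<hi)
    if q.sum(): print(lo,q.sum(),np.round(np.percentile(T[q][:,0],[2,50,98]),1),np.round(np.percentile(T[q][:,1],[2,50,98]),1))
goto([.5153,-.0838,.25],99.7)
cv2.imwrite('pics/w4c.png',P[150:400,200:440,::-1].repeat(2,0).repeat(2,1))
E
```

```text
12.25 [0.63439582 0.23898578 0.20402249] 72.04286214046297 [ 1.38470320e-03  1.85271343e-04 -9.99999024e-01]
276 361 183 308
5 984 [ 7.2 18.7 26.7] [-17.2   0.3  18.2]
15 299 [ 7.5 26.3 28.6] [-14.   -0.2  12.2]
25 115 [24.6 27.8 28.6] [-5.6 -0.3  5.4]
35 105 [24.5 27.7 28.6] [-5.8 -0.3  5.1]
45 49 [23.8 27.8 28.5] [-6.1 -0.3  5.4]
55 96 [23.2 26.5 28.3] [-5.9 -0.4  5.2]
65 8 [24.9 27.5 28.2] [-4.7 -2.3  4.1]
turn tool deg [ -0.1    0.03 -27.66] shift after turn cm [-29.81 -17.08  -4.75] shift now axes [-34.33  -1.3   -4.72]
```

View pics/w4c.png

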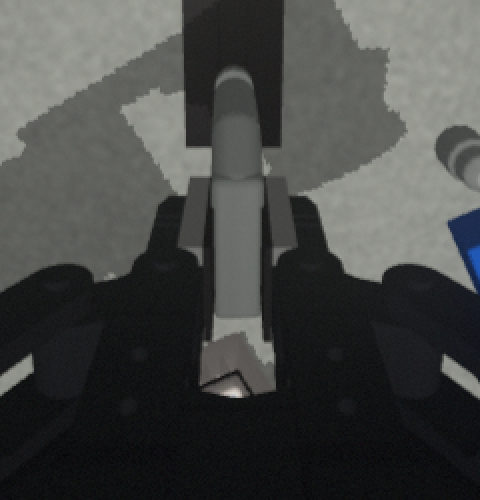

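carry_out(commands="0 0 0 -2 0 0 -6.9;0 0 0 -2 0 0 -6.9;0 0 0 -0.7 0 0 -6.9;0 0 0 0 0 0 -6.9;0 -3 -1.7 0 0 0 0;0 -3 -1.7 0 0 0 0;0 -3 -1.7 0 0 0 0;0 -3 -1.7 0 0 0 0;0 -3 -1.7 0 0 0 0;0 -3 -1.7 0 0 0 0;0 -3 -1.7 0 0 0 0;0 -3 -1.7 0 0 0 0;0 -3 -1.7 0 0 0 0;0 -2.8 -1.7 0 0 0 0;0 0 0 2 0 0 0;0 0 0 2.5 0 0 0;0 0 0 2 0 0 0;0 0 0 0 0 0 0;0 0 0 0 0 0 0")

```text
t: 14.2
position: [0.5159, -0.083, 0.1841]
tool_rot: [-0.002, 0.645, 0.764, -0.001]
force: [0.1, 0.3, -0.9]
grip_width: 0.126
gripper_force: 68.5
```

```bash
cat > w5.py <<'E'
from h import *
s,p,R=tool();print(s['t'],p,np.degrees(np.arctan2(R[1,0],R[0,0])),R[:,2],s['force'])
P,d,ci=shot('wrist','w5.png'); X=cloud(d,ci)
a=np.radians(9.66);E=np.array([[np.cos(a),-np.sin(a)],[np.sin(a),np.cos(a)]])
L=X.copy();L[...,:2]=(X[...,:2]-[.5176,-.0915])@E;L*=1000
np.savez('pics/w5.npz',p=P,X=X,L=L)
print('tcp in case',(p[:2]-[.5176,-.0915])@E*1000)
Z=L[...,2]
for lo in range(112,150,8):
    q=(abs(L[...,0])<9)&(L[...,1]>20)&(L[...,1]<46)&(Z>lo)&(Z<lo+8)
    if q.sum(): print('leg',lo,q.sum(),np.round(np.percentile(L[q][:,0],[2,50,98]),1),np.round(np.percentile(L[q][:,1],[2,50,98]),1))
q=(abs(L[...,1]-55)<4)&(abs(Z-99.5)<2.5)&(abs(L[...,0])<20);print('bar edges x',np.round(np.percentile(L[q][:,0],[1,99]),1))
for y in (30,32,34,36,38):
    q=(abs(L[...,1]-y)<1)&(abs(Z-99.5)<2.5)&(abs(L[...,0])<20); xs=L[q][:,0]
    print('slot',y,np.round([xs[xs<0].max(),xs[xs>0].min()],1) if (xs<0).any() and (xs>0).any() else None)
cv2.imwrite('pics/w5c.png',P[60:360,200:440,::-1].repeat(2,0).repeat(2,1))
E
python3 w5.py
```

```text
14.2 [ 0.51586655 -0.08299239  0.18414489] 99.63454056432637 [-0.00314388  0.00123919 -0.99999429] [ 0.08968008  0.27665806 -0.90306522]
tcp in case [-0.28128485  8.6778556 ]
leg 112 12 [-6.  -2.4  4.4] [33.1 35.6 36.6]
leg 120 93 [-6.  -0.5  5.1] [31.1 35.1 36.8]
leg 128 21 [-5.7 -0.4  4.6] [33.7 36.2 37.1]
leg 136 76 [-6.1 -0.9  5. ] [32.6 36.1 37.1]
leg 144 84 [-5.7 -0.3  5.1] [33.  36.4 37.1]
bar edges x [-14.8  14.2]
slot 30 [-7.6  7.7]
slot 32 [-7.7  7.6]
slot 34 [-7.7  7.6]
slot 36 [-8.2  7.6]
slot 38 [-1.3  0.7]
```

View pics/w5c.png

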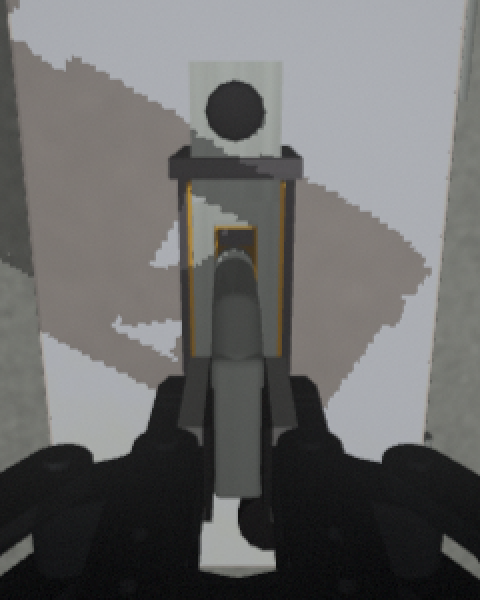

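carry_out(commands="0 -0.09 0.02 0 0 0 0;0 0 0 0.5 0 0 0;0 0 0 0.5 0 0 0;0 0 0 0.4 0 0 0;0 0 0 0.2 0 0 0;0 0 0 0.2 0 0 0;0 0 0 0.1 0 0 0;0 0 0 0.1 0 0 0;0 0 0 0 0 0 0")

```text
t: 15.15
position: [0.517, -0.0841, 0.1652]
tool_rot: [-0.0, 0.645, 0.764, -0.0]
force: [0.2, -0.2, -1.0]
grip_width: 0.124
gripper_force: 68.5
```

carry_out(commands="0 0.03 -0.02 0.1 0 0 0;0 0 0 0.1 0 0 0;0 0 0 0.1 0 0 0;0 0 0 0 0 0 0")

```text
t: 15.55
position: [0.5166, -0.0838, 0.1622]
tool_rot: [-0.0, 0.645, 0.764, -0.0]
force: [0.1, -0.8, -1.2]
grip_width: 0.122
gripper_force: 68.5
```

carry_out(commands="0 0 0 0.1 0 0 0;0 0 0 0.1 0 0 0;0 0 0 0 0 0 0")

```text
t: 15.85
position: [0.5167, -0.0838, 0.1602]
tool_rot: [-0.0, 0.645, 0.764, -0.0]
force: [-0.4, 0.1, -1.3]
grip_width: 0.127
gripper_force: 68.5
```

carry_out(commands="0 0 0 0.1 0 0 0;0 0 0 0.1 0 0 0;0 0 0 0.1 0 0 0;0 0 0 0.1 0 0 0;0 0 0 0 0 0 0")

```text
t: 16.35
position: [0.5167, -0.0838, 0.1561]
tool_rot: [-0.0, 0.645, 0.764, -0.0]
force: [0.1, 0.1, -0.8]
grip_width: 0.121
gripper_force: 68.5
```

carry_out(commands="0 0 0 0.1 0 0 0;0 0 0 0.1 0 0 0;0 0 0 0.1 0 0 0;0 0 0 0.1 0 0 0;0 0 0 0 0 0 0")

```text
t: 16.85
position: [0.5167, -0.0838, 0.1522]
tool_rot: [-0.0, 0.645, 0.764, -0.0]
force: [-0.4, -0.5, -1.2]
grip_width: 0.122
gripper_force: 68.5
```

carry_out(commands="0 0 0 0.1 0 0 0;0 0 0 0.1 0 0 0;0 0 0 0.1 0 0 0;0 0 0 0.1 0 0 0;0 0 0 0.1 0 0 0;0 0 0 0 0 0 0")

```text
t: 17.45
position: [0.5168, -0.0839, 0.1472]
tool_rot: [0.0, 0.645, 0.764, -0.0]
force: [-0.2, 0.8, -1.0]
grip_width: 0.118
gripper_force: 68.5
```

carry_out(commands="0 0 0 0.1 0 0 0;0 0 0 0.1 0 0 0;0 0 0 0.1 0 0 0;0 0 0 0.1 0 0 0;0 0 0 0 0 0 0")

```text
t: 17.95
position: [0.517, -0.0842, 0.1432]
tool_rot: [0.0, 0.645, 0.764, -0.0]
force: [1.4, -1.4, -1.0]
grip_width: 0.123
gripper_force: 68.4
```

carry_out(commands="0 0 0 0.1 0 0 0;0 0 0 0.1 0 0 0;0 0 0 0.1 0 0 0;0 0 0 0.1 0 0 0;0 0 0 0 0 0 0")

```text
t: 18.45
position: [0.517, -0.0839, 0.1399]
tool_rot: [0.0, 0.645, 0.764, 0.0]
force: [-0.7, -1.3, 7.4]
grip_width: 0.123
gripper_force: 69.7
```

carry_out(commands="0 0 0 0.1 0 0 0;0 0 0 0.1 0 0 0;0 0 0 0 0 0 0")

```text
t: 18.75
position: [0.517, -0.0839, 0.1382]
tool_rot: [0.001, 0.645, 0.764, 0.0]
force: [-1.8, -0.8, 9.4]
grip_width: 0.122
gripper_force: 70.0
```

carry_out(commands="0 0 0 0.1 0 0 0;0 0 0 0.1 0 0 0;0 0 0 0 0 0 0")

```text
t: 19.05
position: [0.517, -0.0839, 0.1366]
tool_rot: [0.001, 0.645, 0.764, 0.0]
force: [-1.5, -1.2, 11.0]
grip_width: 0.127
gripper_force: 70.4
```

carry_out(commands="0 0 0 0.1 0 0 0;0 0 0 0 0 0 0")

```text
t: 19.25
position: [0.517, -0.0839, 0.1357]
tool_rot: [0.001, 0.645, 0.764, 0.0]
force: [-1.3, 0.3, 12.6]
grip_width: 0.123
gripper_force: 70.5
```

carry_out(commands="0 0 0 0.1 0 0 0;0 0 0 0 0 0 0")

```text
t: 19.45
position: [0.517, -0.0838, 0.1346]
tool_rot: [0.001, 0.645, 0.764, 0.0]
force: [-1.6, 0.4, 11.7]
grip_width: 0.124
gripper_force: 70.3
```

carry_out(commands="0 0 0 0.05 0 0 0;0 0 0 0.05 0 0 0;0 0 0 0 0 0 0")

```text
t: 19.75
position: [0.5169, -0.0838, 0.1336]
tool_rot: [0.001, 0.645, 0.764, 0.0]
force: [-2.0, -0.7, 12.6]
grip_width: 0.124
gripper_force: 70.5
```

carry_out(commands="0 0 0 0.05 0 0 0;0 0 0 0.05 0 0 0;0 0 0 0 0 0 0")

```text
t: 20.05
position: [0.5169, -0.0839, 0.1329]
tool_rot: [0.001, 0.645, 0.764, 0.0]
force: [-2.6, -1.3, 13.5]
grip_width: 0.118
gripper_force: 70.8
```

carry_out(commands="0 0 0 0.05 0 0 0;0 0 0 0.05 0 0 0;0 0 0 0 0 0 0")

```text
t: 20.35
position: [0.517, -0.0839, 0.1328]
tool_rot: [0.001, 0.645, 0.764, 0.0]
force: [-4.3, 0.1, 21.0]
grip_width: 0.124
gripper_force: 71.7
```

The floor is reached at 21 N, so I pull gently upward to test the latch.

carry_out(commands="0 0 0 -0.15 0 0 0;0 0 0 -0.15 0 0 0;0 0 0 -0.15 0 0 0;0 0 0 -0.1 0 0 0;0 0 0 0 0 0 0")

```text
t: 20.85
position: [0.5168, -0.0839, 0.1356]
tool_rot: [0.0, 0.645, 0.764, 0.0]
force: [1.2, -1.7, 2.0]
grip_width: 0.124
gripper_force: 68.7
```

carry_out(commands="0 0 0 -0.1 0 0 0;0 0 0 0 0 0 0")

```text
t: 21.05
position: [0.5169, -0.0837, 0.1372]
tool_rot: [-0.0, 0.645, 0.764, 0.0]
force: [0.5, 0.6, 8.0]
grip_width: 0.125
gripper_force: 70.1
```

carry_out(commands="0 0 0 0 0 0 0;0 0 0 0 0 0 0")

```text
t: 21.25
position: [0.5169, -0.0837, 0.1376]
tool_rot: [0.0, 0.645, 0.764, 0.0]
force: [-1.0, -0.3, 6.8]
grip_width: 0.121
gripper_force: 70.0
```

```bash
python3 - <<'E'
from h import *
s,p,R=tool();print(s['t'],p,R[:,2],s['force'],s['ft_torque'])
P,d,ci=shot('wrist','w6.png'); X=cloud(d,ci);T=(X-p)@R*1000
np.savez('pics/w6.npz',p=P,T=T,X=X)
T4=np.load('pics/w4.npz')['T']
for n,t in (('w4',T4),('now',T)):
    m=(abs(t[...,1])<4)&(abs(t[...,0])<14)&(t[...,2]>-15)&(t[...,2]<15)
    A=np.c_[t[m][:,0],t[m][:,1],np.ones(m.sum())];f=np.linalg.lstsq(A,t[m][:,2],rcond=None)[0]
    r=t[m][:,2]-A@f
    print(n,m.sum(),'slope deg',np.degrees(np.arctan(f[0])),'top at',f[2],r.std())
    for h in (10,16,22):
        q=(abs(t[...,1])<5)&(t[...,0]>15)&(t[...,0]<40)&(abs(t[...,2]-h)<3)
        if q.sum(): print(h,np.percentile(t[q][:,0],[50,97]))
E
```

```text
21.25 [ 0.51689993 -0.08370558  0.13756996] [ 4.54351389e-04  4.55178618e-05 -9.99999896e-01] [-0.99644746 -0.2832698   6.80212131] [-0.32621499  0.09924791  0.07282611]
w4 982 slope deg 0.14554764555855831 top at 0.6661379526585861 0.5378328444255254
10 [22.96908845 25.60487991]
16 [26.29933276 28.40553098]
22 [27.79571227 28.69070825]
now 975 slope deg 0.5489907734403082 top at 0.5704297565130843 0.5728551389444307
10 [22.63790503 25.22272722]
16 [26.09883879 28.09733132]
22 [27.59340435 28.32852939]
```

carry_out(commands="0 0 0 0.1 0 0.6 0;0 0 0 0.1 0 0 0;0 0 0 0.05 0 0 0;0 0 0 0 0 0 0")

```text
t: 21.7
position: [0.5171, -0.084, 0.1364]
tool_rot: [-0.003, 0.645, 0.764, 0.003]
force: [-2.9, -1.2, 15.6]
grip_width: 0.129
gripper_force: 71.5
```

carry_out(commands="0 0 0 0.05 0 0 0;0 0 0 0 0 0 0")

```text
t: 21.9
position: [0.5171, -0.084, 0.136]
tool_rot: [-0.003, 0.645, 0.764, 0.003]
force: [-4.2, -0.6, 16.6]
grip_width: 0.125
gripper_force: 71.6
```

carry_out(commands="0 0 0 0.05 0 0 0;0 0 0 0 0 0 0")

```text
t: 22.1
position: [0.5171, -0.084, 0.1355]
tool_rot: [-0.003, 0.645, 0.764, 0.003]
force: [-2.9, -0.7, 17.6]
grip_width: 0.121
gripper_force: 71.6
```

carry_out(commands="0 0 0 0.05 0 0 0;0 0 0 0 0 0 0")

```text
t: 22.3
position: [0.517, -0.084, 0.1348]
tool_rot: [-0.003, 0.645, 0.764, 0.003]
force: [-2.2, -0.8, 14.0]
grip_width: 0.127
gripper_force: 71.1
```

carry_out(commands="0 0 0 0.05 0 0 0;0 0 0 0 0 0 0")

```text
t: 22.5
position: [0.517, -0.084, 0.1342]
tool_rot: [-0.003, 0.645, 0.764, 0.003]
force: [-3.5, -1.4, 14.7]
grip_width: 0.124
gripper_force: 71.3
```

carry_out(commands="0 0 0 0.05 0 0 0;0 0 0 0.05 0 0 0;0 0 0 0 0 0 0;0 0 0 0 0 0 0")

```text
t: 22.9
position: [0.517, -0.0839, 0.1334]
tool_rot: [-0.003, 0.645, 0.764, 0.003]
force: [-2.1, -0.7, 15.1]
grip_width: 0.122
gripper_force: 71.4
```

carry_out(commands="0 0 0 -0.05 0 0 0;0 0 0 -0.05 0 0 0;0 0 0 0 0 0 0")

```text
t: 23.2
position: [0.5169, -0.0839, 0.1334]
tool_rot: [-0.003, 0.645, 0.764, 0.003]
force: [-1.9, -1.3, 8.8]
grip_width: 0.123
gripper_force: 70.3
```

carry_out(commands="0 0 0 -0.05 0 0 0;0 0 0 0 0 0 0")

```text
t: 23.4
position: [0.5169, -0.084, 0.1337]
tool_rot: [-0.004, 0.645, 0.764, 0.003]
force: [-1.2, -1.9, 7.9]
grip_width: 0.12
gripper_force: 70.0
```

carry_out(commands="0 0 0 -0.05 0 0 0;0 0 0 0 0 0 0")

```text
t: 23.6
position: [0.5169, -0.084, 0.134]
tool_rot: [-0.004, 0.645, 0.764, 0.003]
force: [-1.6, -1.4, 6.8]
grip_width: 0.127
gripper_force: 69.9
```

carry_out(commands="0 0 0 -0.05 0 0 0;0 0 0 0 0 0 0")

```text
t: 23.8
position: [0.5169, -0.084, 0.1345]
tool_rot: [-0.004, 0.645, 0.764, 0.003]
force: [-0.7, -1.9, 6.2]
grip_width: 0.125
gripper_force: 69.8
```

carry_out(commands="0 0 0 -0.05 0 0 0;0 0 0 0 0 0 0")

```text
t: 24.0
position: [0.5169, -0.084, 0.1348]
tool_rot: [-0.004, 0.645, 0.764, 0.003]
force: [-1.3, -2.1, 6.1]
grip_width: 0.122
gripper_force: 69.8
```

carry_out(commands="0 0 0 -0.05 0 0 0;0 0 0 0 0 0 0;0 0 0 0 0 0 0")

```text
t: 24.3
position: [0.5169, -0.084, 0.135]
tool_rot: [-0.004, 0.645, 0.764, 0.003]
force: [-0.5, -1.2, 5.9]
grip_width: 0.123
gripper_force: 69.7
```

carry_out(commands="0 0 0 0 0 0 0;0 0 0 0 0 0 0;0 0 0 0 0 0 0", newtons=20)

```text
t: 24.6
position: [0.5169, -0.084, 0.135]
tool_rot: [-0.004, 0.645, 0.764, 0.003]
force: [-0.3, -1.9, 4.9]
grip_width: 0.127
gripper_force: 69.7
```

carry_out(commands="3 0 0 0 0 0 0;3 0 0 0 0 0 0;3 0 0 0 0 0 0;3 0 0 0 0 0 0")

```text
t: 25.0
position: [0.5163, -0.0834, 0.1344]
tool_rot: [-0.005, 0.645, 0.764, 0.003]
force: [-0.1, -0.4, -0.1]
grip_width: 0.354
gripper_force: 0.0
```

```bash
python3 - <<'E'
from h import *
s,p,R=tool();print(s['t'],p,R[:,2],s['force'])
P,d,ci=shot('wrist','w7.png'); X=cloud(d,ci);t=(X-p)@R*1000
m=(abs(t[...,1])<4)&(abs(t[...,0])<14)&(t[...,2]>-15)&(t[...,2]<15)
A=np.c_[t[m][:,0],t[m][:,1],np.ones(m.sum())];f=np.linalg.lstsq(A,t[m][:,2],rcond=None)[0]
print(m.sum(),'slope',np.degrees(np.arctan(f[0])),'top at',f[2],'world z top',p[2]-f[2]/1000, np.nanmedian(X[m][:,2]))
E
```

```text
25.0 [ 0.51630155 -0.08343671  0.13438606] [-0.0029815   0.01117552 -0.99993311] [-0.10091568 -0.35431465 -0.08381955]
1003 slope 4.136437588364182 top at 0.5117527744072875 world z top 0.13387430386152135 0.13385236587007857
```

carry_out(commands="4 0 0 0 0 0 0;4 0 0 -2 0 0 0;4 0 0 -3 0 -0.6 0;4 0 0 -1 0 0 0;0 0 0 0 0 0 0;0 0 0 0 0 0 0")

```text
t: 25.65
position: [0.5164, -0.0842, 0.1943]
tool_rot: [-0.0, 0.645, 0.764, -0.0]
force: [-0.0, 0.3, -0.3]
grip_width: 0.131
gripper_force: 0.0
```

```bash
cat > chk.py <<'E'
from h import *
import sys
s,p,R=tool();print(s['t'],p,R[:,2],s['force'])
P,d,ci=shot('wrist',sys.argv[1]); X=cloud(d,ci)
a=np.radians(9.66);E=np.array([[np.cos(a),-np.sin(a)],[np.sin(a),np.cos(a)]])
L=X.copy();L[...,:2]=(X[...,:2]-[.5176,-.0915])@E;L*=1000
print('tcp in case',(p[:2]-[.5176,-.0915])@E*1000)
m=(abs(L[...,0])<5)&(abs(L[...,1]-8)<14)&(L[...,2]>122)&(L[...,2]<150)
A=np.c_[L[m][:,1]-8,np.ones(m.sum())];f=np.linalg.lstsq(A,L[m][:,2],rcond=None)[0]
print('crown',m.sum(),'slope deg',np.degrees(np.arctan(f[0])),'top z',f[1],'-> mid',f[1]-34)
q=(abs(L[...,0])<9)&(L[...,1]>20)&(L[...,1]<46)&(L[...,2]>105)&(L[...,2]<118)
if q.sum(): print('leg',q.sum(),np.percentile(L[q][:,0],[2,50,98]),np.percentile(L[q][:,1],[50,98]))
for y in range(48,62,4):
    q=(abs(L[...,1]-y)<1.5)&(abs(L[...,0])<9); print('bar z',y,np.nanmedian(L[q][:,2]))
k=(np.hypot(L[...,0],L[...,1]-78)<15)&(L[...,2]>136.5)&(L[...,2]<145)
print('knob',cv2.minEnclosingCircle(L[k][:,:2].astype(np.float32)) if k.sum() else None)
E
python3 chk.py w8.png
```

```text
25.65 [ 0.51636794 -0.08417519  0.19428465] [-7.73869214e-04  4.81562830e-04 -9.99999585e-01] [-0.0139594   0.31767119 -0.34722911]
tcp in case [0.01452224 7.42769029]
crown 616 slope deg -3.318512867883089 top z 133.83696595136004 -> mid 99.83696595136004
leg 84 [-4.83510913 -0.11268358  6.31493206] [37.0251959 38.4046608]
bar z 48 99.55377614880102
bar z 52 99.68539498356726
bar z 56 103.80494730391563
bar z 60 103.98231200518256
knob ((-0.23937352001667023, 78.09393310546875), 7.862075328826904)
```

carry_out(commands="0 -1.5 0 0 0 0 0;0 0 0 1 0 0 0;0 0 0 1 0 0 0;0 0 0 1 0 0 0;0 0 0 0.5 0 0 0;0 0 0 0 0 0 0")

```text
t: 26.3
position: [0.5185, -0.0987, 0.1584]
tool_rot: [-0.001, 0.645, 0.764, -0.0]
force: [-0.4, 0.9, 0.3]
grip_width: -0.001
gripper_force: 0.0
```

carry_out(commands="0 0 0 0.1 0 0 0;0 0 0 0.1 0 0 0;0 0 0 0 0 0 0")

```text
t: 26.6
position: [0.5195, -0.0991, 0.1581]
tool_rot: [0.0, 0.645, 0.764, 0.0]
force: [0.4, 0.4, -0.7]
grip_width: -0.004
gripper_force: 0.0
```

carry_out(commands="0 0 0 0.05 0 0 0;0 0 0 0.05 0 0 0;0 0 0 0 0 0 0")

```text
t: 26.9
position: [0.5194, -0.0991, 0.1569]
tool_rot: [0.0, 0.645, 0.764, 0.0]
force: [-1.7, -0.4, -0.0]
grip_width: 0.001
gripper_force: 0.0
```

carry_out(commands="0 0 0 0.05 0 0 0;0 0 0 0 0 0 0")

```text
t: 27.1
position: [0.5195, -0.0992, 0.1566]
tool_rot: [0.0, 0.645, 0.764, 0.0]
force: [-0.0, -0.3, 2.1]
grip_width: -0.0
gripper_force: 1.0
```

carry_out(commands="0 0 0 0.05 0 0 0;0 0 0 0.05 0 0 0;0 0 0 0 0 0 0")

```text
t: 27.4
position: [0.5198, -0.0994, 0.1561]
tool_rot: [0.001, 0.645, 0.764, 0.0]
force: [-1.2, 0.4, 6.6]
grip_width: -0.001
gripper_force: 3.3
```

carry_out(commands="0 0 0 0.05 0 0 0;0 0 0 0.05 0 0 0;0 0 0 0 0 0 0")

```text
t: 27.7
position: [0.52, -0.0997, 0.1559]
tool_rot: [0.001, 0.645, 0.764, 0.0]
force: [-2.9, 0.3, 12.2]
grip_width: -0.003
gripper_force: 5.6
```

carry_out(commands="0 0 0 0.05 0 0 0;0 0 0 0 0 0 0")

```text
t: 27.9
position: [0.5201, -0.0998, 0.1558]
tool_rot: [0.001, 0.645, 0.764, 0.0]
force: [-2.7, -0.6, 13.7]
grip_width: 0.003
gripper_force: 6.8
```

carry_out(commands="0 0 0 0.05 0 0 0;0 0 0 0 0 0 0")

```text
t: 28.1
position: [0.5202, -0.0999, 0.1556]
tool_rot: [0.002, 0.645, 0.764, 0.0]
force: [-2.6, -0.1, 15.3]
grip_width: -0.002
gripper_force: 7.8
```

carry_out(commands="0 0 0 0.05 0 0 0;0 0 0 0 0 0 0")

```text
t: 28.3
position: [0.5203, -0.1001, 0.1554]
tool_rot: [0.002, 0.645, 0.764, 0.0]
force: [-3.9, -1.3, 17.8]
grip_width: 0.002
gripper_force: 8.8
```

carry_out(commands="0 0 0 0.05 0 0 0;0 0 0 0 0 0 0")

```text
t: 28.5
position: [0.5204, -0.1003, 0.1552]
tool_rot: [0.002, 0.645, 0.764, -0.0]
force: [-3.5, -2.0, 20.0]
grip_width: 0.005
gripper_force: 9.7
```

carry_out(commands="0 0 0 0.05 0 0 0;0 0 0 0 0 0 0")

```text
t: 28.7
position: [0.5205, -0.1005, 0.155]
tool_rot: [0.003, 0.645, 0.764, -0.0]
force: [-4.4, -2.0, 20.5]
grip_width: 0.002
gripper_force: 10.7
```

carry_out(commands="0 0 0 0.05 0 0 0;0 0 0 0 0 0 0")

```text
t: 28.9
position: [0.5206, -0.1008, 0.1549]
tool_rot: [0.003, 0.645, 0.764, -0.0]
force: [-5.3, -2.4, 23.3]
grip_width: 0.001
gripper_force: 11.7
```

carry_out(commands="0 0 0 0.05 0 0 0;0 0 0 0.05 0 0 0;0 0 0 0 0 0 0")

```text
t: 29.2
position: [0.5208, -0.1011, 0.1545]
tool_rot: [0.003, 0.645, 0.764, -0.0]
force: [-6.9, -3.2, 27.5]
grip_width: -0.0
gripper_force: 13.7
```

carry_out(commands="0 0 0 -0.2 0 0 0;0 0 0 -0.2 0 0 0;0 0 0 -1 0 0 0;0 0 0 -3 0 0 0;0 1.5 0 0 0 0 0;0 0 0 0 0 0 0;0 0 0 0 0 0 0")

```text
t: 29.9
position: [0.5161, -0.0836, 0.1937]
tool_rot: [-0.001, 0.645, 0.764, -0.0]
force: [-0.1, 0.2, 0.1]
grip_width: -0.0
gripper_force: 0.0
```

```bash
python3 chk.py w9.png; python3 -c "
import cv2;i=cv2.imread('pics/w9.png');cv2.imwrite('pics/w9c.png',i[60:360,200:440].repeat(2,0).repeat(2,1))"
```

```text
29.9 [ 0.51608377 -0.08363978  0.19366421] [-1.66430598e-03  4.84431213e-04 -9.99998498e-01] [-0.09061581  0.23240427  0.13854246]
tcp in case [-0.17577658  8.00319594]
crown 492 slope deg -4.45785849815593 top z 133.8844618092343 -> mid 99.8844618092343
leg 85 [-4.48869233  0.91826006  6.26009619] [37.14311903 38.63709257]
bar z 48 99.5868508605976
bar z 52 99.81201155393939
bar z 56 103.79585998905613
bar z 60 104.05331641402692
knob ((-0.3029131591320038, 78.10955047607422), 7.882168292999268)
```

View pics/w9c.png

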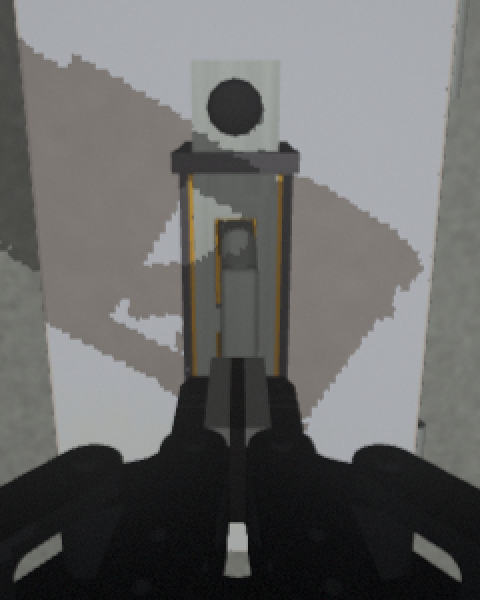

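carry_out(commands="4 0 0 0 0 0 0;4 2 0 -1 0 0 0;4 0 0 0 0 0 0;4 0 0 0 0 0 0")

```text
t: 30.35
position: [0.5135, -0.0648, 0.204]
tool_rot: [0.0, 0.645, 0.764, -0.0]
force: [0.4, -0.3, 0.0]
grip_width: 0.467
gripper_force: 0.0
```

```bash
python3 chk.py w10.png
```

```text
30.35 [ 0.5135145  -0.06480984  0.20397137] [-1.95338764e-04 -3.46573708e-04 -9.99999921e-01] [ 0.416986   -0.25590718  0.00693652]
tcp in case [ 0.4510662  26.99726566]
crown 519 slope deg -3.4858042969540985 top z 133.86196348370854 -> mid 99.86196348370854
leg 97 [-4.82523816  0.99959617  6.76436635] [37.33343565 38.5753019 ]
bar z 48 275.9803165278133
bar z 52 99.62177311235469
bar z 56 103.94405641317795
bar z 60 104.1314875817455
knob ((-0.21262212097644806, 78.05962371826172), 7.772325038909912)
```

carry_out(commands="4 -1.8 0 0 0 0 0;4 0 0 2 0 0 0;4 0 0 2 0 0 0;4 0 0 1.5 0 0 0;4 0 0 1.2 0 0 0;4 0 0 0 0 0 0;0 0 0 0 0 0 0;0 0 0 0 0 0 0;0 0 0 0 0 0 0;0 0 0 0 0 0 0;0 0 0 0 0 0 0;0 0 0 0 0 0 0;0 0 0 0 0 0 0", newtons=25)

```text
t: 31.7
position: [0.5165, -0.0827, 0.1379]
tool_rot: [0.0, 0.645, 0.764, -0.0]
force: [-2.0, -2.0, 5.3]
grip_width: 0.132
gripper_force: 29.6
```

carry_out(commands="0 0 0 -0.05 0 0 0;0 0 0 0 0 0 0;0 0 0 0 0 0 0")

```text
t: 32.0
position: [0.5165, -0.0825, 0.1379]
tool_rot: [0.0, 0.645, 0.764, -0.0]
force: [-2.4, -2.9, 4.0]
grip_width: 0.13
gripper_force: 29.3
```

carry_out(commands="0 0 0 -0.05 0 0 0;0 0 0 0 0 0 0;0 0 0 0 0 0 0")

```text
t: 32.3
position: [0.5164, -0.0823, 0.138]
tool_rot: [-0.0, 0.645, 0.764, -0.0]
force: [-1.5, -2.4, -0.5]
grip_width: 0.13
gripper_force: 28.7
```

carry_out(commands="0 0 0 -0.05 0 0 0;0 0 0 0 0 0 0;0 0 0 0 0 0 0")

```text
t: 32.6
position: [0.5163, -0.0822, 0.1383]
tool_rot: [-0.0, 0.645, 0.764, -0.0]
force: [-0.7, -1.9, -6.0]
grip_width: 0.133
gripper_force: 28.0
```

It holds against a 6 N upward pull, so the pawl is latched. I relax the pull, release, retreat and check.

carry_out(commands="0 0 0 0.07 0 0 0;0 0 0 0 0 0 0;4 0 0 0 0 0 0;4 0 0 0 0 0 0;4 0 0 0 0 0 0;4 0 0 0 0 0 0;4 0 0 -2 0 0 0;4 0 0 -3 0 0 0;4 2 0 -2 0 0 0;4 0 0 0 0 0 0;4 0 0 0 0 0 0")

```text
t: 33.7
position: [0.5132, -0.0625, 0.2084]
tool_rot: [0.001, 0.645, 0.764, 0.0]
force: [-0.0, 0.3, -1.1]
grip_width: 0.47
gripper_force: 0.0
```

```bash
python3 chk.py w11.png
```

```text
33.7 [ 0.51323215 -0.06251821  0.20841342] [ 1.11501422e-03 -5.77317574e-04 -9.99999212e-01] [-0.0290032   0.33040555 -1.14341374]
tcp in case [ 0.55726496 29.30378485]
crown 495 slope deg -3.327335951057326 top z 133.90712038120034 -> mid 99.90712038120034
leg 97 [-4.743093    0.44652025  6.35453734] [37.8127139  39.23407334]
bar z 48 277.4255624134782
bar z 52 99.59362633211313
bar z 56 103.96932819404736
bar z 60 104.1587226583392
knob ((-0.14966584742069244, 78.19808959960938), 7.812484264373779)
```

```bash
python3 -c "
from plant import *
print(job_done())"
```

```text
the job is handed in; nothing more can be done
None
```

The bar is fully home and the larger shackle is locked in: it clicked, sits at 99.9 mm (tilted about 3°) and held a 6 N upward pull, with nothing else disturbed on purpose. The job was handed in at about 34 s.

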